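Hold the nut grinder's bayonet lid at pulse

ROBOT

A 6-joint arm with a two-finger parallel gripper is mounted at the origin on the work surface. World frame = base frame: x ahead of the robot, y to its left, z up, the work surface at z = 0. Lengths are in m, angles in rad, forces in N, time in s.
With the tool pointing down it reaches from about 0.35 to 0.975 m from the base axis. Payload 17.4 kg.
Tool frame: the origin (TCP) lies on the centre line of the jaws, within the pads' length; the fingertips stand 14 mm ahead of it and the grasp point (between the pads) lies 5 mm behind it; z points along the fingers, y is the line along which they close (so a half turn about z gives the same grasp; the last joint's range is limited). The gripper opens to 85 mm and grips with 20 to 120 N. Pads are 22 mm wide; open, the fingers measure 114 mm over their backs; the gripper's body (76 mm by 85 mm) begins 54 mm behind the grasp point. The pads swing forward as they close: fully open they stand 13 mm farther back than shut.
Start: joints at [-1.144, 0.116, 1.442, -0, 1.584, -0.038], TCP at [0.303, -0.603, 0.245] pointing down, gripper open.
Joint ranges: [-2.83, 2.83], [-0.83, 2.19], [0.07, 2.5], [-1.14, 4.28], [0.01, 3], [-2.97, 2.97]. Speed limits (rad/s): [1.89, 1.89, 2.22, 3.14, 3.14, 3.14].

INTERFACE

Orientations are given as a 3x3 rotation matrix whose columns are the frame's x, y, z axes.
In Python, from rig import r gives the robot as it stands. The module is installed in compiled form; this text tells all that it offers. Calls block until the motion is done:
- r.move_pose(position, orientation): joint-space move of the TCP to a pose.
- r.line_to(position, rate=0.15, frame=None, f_stop=None): straight line of the TCP; frame=None keeps the orientation; rate is the mean speed in m/s. With f_stop (N) it stops when the force on the tool has changed by that much, and returns True; else False.
- r.move_j(angles): joint-space move.
- r.grip(opening, effort=None): opening from 0.0 (shut) to 1.0 (fully open); effort is the grip in N (None keeps the last); returns when the fingers have stopped.
- r.sleep(seconds).
- r.solve_ik(position, orientation): joint angles nearest the present ones, or None.
- r.get_obs(): the state.
- r.camera(name): name is "side" or "top" or "wrist"; returns the picture (384x512x3 uint8, red, green, blue); there is no depth.
- r.camera_info(name): a dict with "intrinsics" (3x3 intrinsics, pixels), "cam_to_world" (4x4, takes a point from camera to world coordinates). Camera axes: x right, y up, looking along -z (the intrinsics and any distortion apply to the point x, -y, -z); pixel columns grow to the right and rows downward; lengths in m; the calibration is good to about 2 mm. A picture is of the moment at which its call begins: read the wrist's pose just before it. camera_info takes no time and is no camera call; for the wrist camera it gives the pose at the moment of the call.
A pose or a line that the arm cannot do raises r.PlanningError and nothing moves.
- r.sign_off(): hands the job in; it is judged then, once.
The state is a dict: "clock": time; "joint_positions": joint angles; "dq": joint speeds; "joint_efforts": joint torques, N m; "tool_pos": TCP position; "orientation": TCP orientation; "contact_force": force on the tool from outside, world axes, zero at the start; "wrist_torque": the same for the moment, N m; "finger_gap": opening from 0.0 (shut) to 1.0 (fully open); "grip_force": force on a finger pad.
Only numpy, scipy, OpenCV 4.12 (cv2) and the standard library are available. Lean on these libraries where they do the work, as an engineer would, in place of code of your own. Each camera call takes 0.05 s, during which the arm holds its last target. There are 200 camera calls.

TASK

Set the loose lid into the nut grinder's collar with its blue bar handle in line with the two blue marks, until it has dropped fully home, then twist it clockwise (seen from above) until the bar points at the red pulse marks, halfway to the black lock marks, never going on into the lock. The lid is sprung and turns back when let go, so finish while still gripping its handle and holding it steady at the red marks. Leave the bowl, pot, stamp and tongs where they are.

Things in the scene. Friction and masses are not known exactly. Their poses are not given: they have to be found in the camera images.
- grinder: Nut grinder: white plastic drum, 112 mm across at the foot, 100 mm at its flat top, 110.5 mm high, fixed. Origin: centre of the underside, z up. On the rim at 45 mm radius and down its side, 10 mm wide, in pairs half a turn apart: blue marks at its own +x and -x, red (pulse) marks 45 degrees and black (lock) marks 90 degrees clockwise of them seen from above.
- seat (a point): Point on the grinder's axis, 92 mm above its origin, where the lid's origin rests when fully home. Above it the top is an open aluminium collar, bore 56 mm, with two pin notches at the blue marks (the grinder's +x and -x), 12 mm wide at the bore, wider outwards.
- lid: Loose lid, about 0.12 kg, starts upright on the sideboard. Origin: centre of its underside, z up. White spigot 51 mm across, 20 mm high, foot tapered; white cap 74 mm across from 20 to 29 mm. Two steel pins, 8 mm thick, 7 mm up, stick out along its +x and -x to 35 mm from the axis. They enter the notches only with the bar in line with the blue marks, 2 mm play.
- handle (a point): Centre of the lid's blue bar handle, on the lid's axis, 44 mm above its origin. The bar runs along the lid's x over the pins: 58 mm long, 14 mm wide, from 29 to 59 mm above the origin. Half a turn of the lid about z makes no difference. Once twisted, the pins lie under the collar and the lid cannot be lifted out.
- drive (a joint): Turn (rad) of the sprung ring in the collar, clockwise from above positive. Its orange dogs take the lid's pins with 0.07 rad play each way, so clockwise the bar leads it by that. 0: rest, bar at blue; it springs back there if let go. About 0.75: bar at red. Lock catches from 1.2; stop at 1.57 (black). Spring: 0.03 N m at 0, 0.1 N m at red.
- bowl: Bystander: blue glass bowl, 150 mm across, 60 mm high; origin at the centre of its underside.
- pot: Bystander: closed white ceramic pot with a wire latch, 110 mm across, 105 mm high; origin at the centre of its underside.
- stamp: Bystander: wooden kahk stamp standing on its 60 mm face, 72 mm high; origin at the centre of its underside.
- tongs: Bystander: red plastic tongs lying flat, about 210 mm long and 75 mm wide, 12 mm high; origin under the middle, x towards the tips.

How it is judged:
By the outcome, as a careful person would: the job done as asked, in the order asked, and still so for the second after the job is handed in, while the arm keeps its last pose, push and grip.
It also fails if it takes over 48 s, if anything falls off the work surface, if the arm or the gripper's body presses on something with over 40 N, if the wrist force passes 120 N, or if a joint passes its speed limit or range.

## Working session

There is one attempt and no reset: what is moved stays moved. The work goes in short steps, each a Python script; the robot and the scene stay as the last script left them, time stands still between calls to the robot, and variables do not carry over. Pictures are saved under pics/ and viewed, at most 10 in all, crops included, and the job is handed in when it is done.

```bash
mkdir -p pics
python3 - <<'E'
from rig import r
import cv2,numpy as np
for n in("top","side"):
    im=r.camera(n); cv2.imwrite(f"pics/{n}0.png",cv2.cvtColor(im,cv2.COLOR_RGB2BGR))
    i=r.camera_info(n); print(n,{k:np.round(v,4).tolist() if not isinstance(v,str) else v for k,v in i.items()})
o=r.get_obs(); print(o["clock"],o["orientation"],o["finger_gap"])
E
```

```text
top {'intrinsics': [[480.2064, 0.0, 251.2879], [0.0, 480.2064, 192.8715], [0.0, 0.0, 1.0]], 'cam_to_world': [[-0.0197, 0.9891, -0.146, 0.446], [-0.9998, -0.0192, 0.0052, 0.007], [0.0024, 0.1461, 0.9893, 1.414], [0.0, 0.0, 0.0, 1.0]]}
side {'intrinsics': [[406.7822, 0.0, 258.4463], [0.0, 406.7822, 188.8735], [0.0, 0.0, 1.0]], 'cam_to_world': [[-0.9317, 0.2859, -0.2242, 0.3632], [-0.3629, -0.7027, 0.612, 0.7497], [0.0175, 0.6515, 0.7584, 1.0154], [0.0, 0.0, 0.0, 1.0]]}
0.1 [[ 8.93917211e-01  4.48231910e-01 -4.19283894e-04]
 [ 4.48232102e-01 -8.93916694e-01  9.62372863e-04]
 [ 5.65613540e-05 -1.04821817e-03 -9.99999449e-01]] 0.9974154789397451
```

View pics/top0.png

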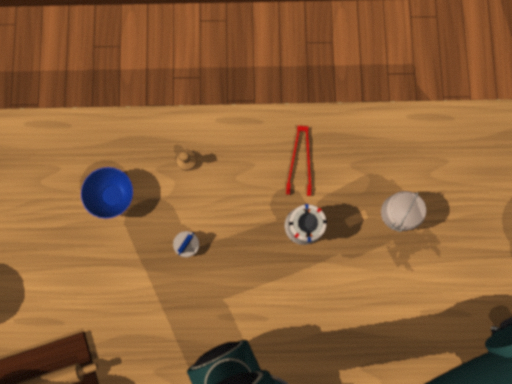

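View pics/side0.png

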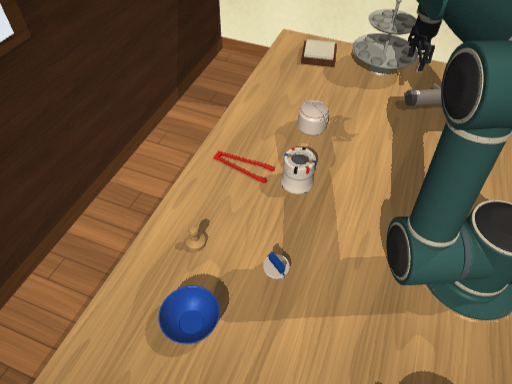

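The top view shows the lid near (186,243) with its bar running up-right, and the grinder near (306,223) with blue marks near (307,208) and (309,240). The side view has the lid at (277,264) and the grinder top at (299,158). I'll refine this with enlarged crops and get the wrist camera's offset.

```bash
cat > h.py <<'E'
from rig import r
import cv2,numpy as np
def ray(info,u,v,z):
    K,T=np.array(info["intrinsics"]),np.array(info["cam_to_world"])
    d=T[:3,:3]@np.array([(u-K[0,2])/K[0,0],-(v-K[1,2])/K[1,1],-1]); o=T[:3,3]
    return o+d*(z-o[2])/d[2]
def proj(info,p):
    K,T=np.array(info["intrinsics"]),np.array(info["cam_to_world"])
    c=T[:3,:3].T@(np.array(p)-T[:3,3]); return np.array([K[0,0]*c[0]/-c[2]+K[0,2],K[1,1]*-c[1]/-c[2]+K[1,2]])
def down(yaw): # tool x at yaw, z down
    c,s=np.cos(yaw),np.sin(yaw); return np.array([[c,s,0],[s,-c,0],[0,0,-1.]])
def save(im,n): cv2.imwrite(f"pics/{n}.png",cv2.cvtColor(im,cv2.COLOR_RGB2BGR))
def crop(im,x0,y0,w,h,k): return cv2.resize(im[y0:y0+h,x0:x0+w],None,fx=k,fy=k,interpolation=cv2.INTER_CUBIC)
E
python3 - <<'E'
from h import *
t=r.camera_info("top");s=r.camera_info("side");w=r.camera_info("wrist")
print("lid",ray(t,186,243,.045),ray(s,277,263,.045)); print("gr",ray(t,306,223,.1105),ray(s,299,158,.1105))
o=r.get_obs();R=np.array(o["orientation"]);T=np.array(w["cam_to_world"])
print("cam in tool",R.T@(T[:3,3]-o["tool_pos"]),"\n",(R.T@T[:3,:3]).round(3),np.array(w["intrinsics"]).round(1).tolist())
im=cv2.imread("pics/top0.png")
cv2.imwrite("pics/c0.png",np.hstack([crop(im,161,218,50,50,8),crop(im,281,198,50,50,8)]))
E
```

```text
lid [0.50794211 0.18775763 0.045     ] [0.50665962 0.19547643 0.045     ]
gr [ 0.55272287 -0.14704539  0.1105    ] [ 0.55893178 -0.14788779  0.1105    ]
cam in tool [ 0.0789594   0.00116714 -0.12891107] 
 [[-0.     0.952  0.305]
 [ 1.     0.     0.   ]
 [ 0.     0.305 -0.952]] [[342.5, 0.0, 251.7], [0.0, 342.5, 194.2], [0.0, 0.0, 1.0]]
```

View pics/c0.png

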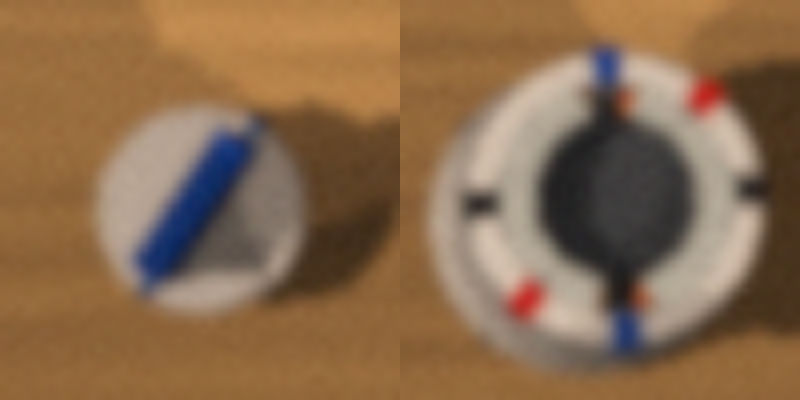

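The crop gives bar ends at full-image (191.0,235.5) and (179.8,251.8), and blue marks at (306.8,206.1) and (309.3,239.3). Next I take wrist close-ups of both.

Run:
```python
from h import *
t=r.camera_info("top")
a,b=ray(t,191,235.5,.059),ray(t,179.75,251.75,.059); L=(a+b)/2; ly=np.arctan2(*(a-b)[1::-1])
c,d=ray(t,306.75,206.1,.1105),ray(t,309.25,239.25,.1105); G=(c+d)/2; gy=np.arctan2(*(c-d)[1::-1])
print("L",L,ly,"G",G,gy)
for n,P,y,z in(("g",G,gy,.25),("l",L,ly,.20)):
    for yy in (y,y+np.pi,y-np.pi):
        q=r.solve_ik([P[0],P[1],z],down(yy)); print(n,yy,None if q is None else np.round(q,2))
```

```text
L [0.50565152 0.18762334 0.059     ] -0.6136683031806356 G [ 0.55372947 -0.15250873  0.1105    ] 0.03823721406683506
g 0.03823721406683506 [-0.31 -0.1   1.66 -0.    1.59  1.22]
g 3.179829867656628 [-0.31 -0.1   1.66 -0.    1.59 -1.92]
g -3.103355439522958 [-0.31 -0.1   1.66 -0.    1.59 -1.92]
l -0.6136683031806356 [ 0.31 -0.17  1.79 -0.    1.52  2.49]
l 2.5279243504091573 [ 0.31 -0.17  1.79 -0.    1.52 -0.65]
l -3.755260956770429 [ 0.31 -0.17  1.79 -0.    1.52 -0.65]
```

Run:
```python
from h import *
import json
G=[.5537,-.1520]; gy=.038+np.pi; L=[.5060,.189]; ly=-.6137+np.pi
r.move_pose([*G,.26],down(gy)); i1=r.camera_info("wrist"); g=r.camera("wrist")
r.move_pose([*L,.20],down(ly)); i2=r.camera_info("wrist"); l=r.camera("wrist")
json.dump([{k:np.array(v).tolist() for k,v in i.items() if k in("intrinsics","cam_to_world")} for i in(i1,i2)],open("i.json","w"))
save(g,"g1"); save(l,"l1"); o=r.get_obs(); print(o["clock"],o["tool_pos"])
for n,im in(("g1",g),("l1",l)): save(crop(im,126,96,260,195,3),n+"c")
```

```text
3.3917 [0.50645275 0.18825135 0.20020454]
```

View pics/g1c.png

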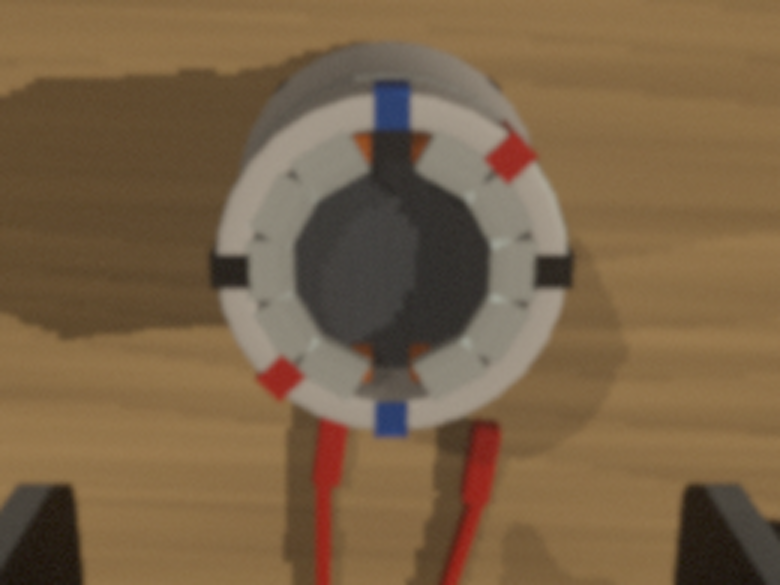

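View pics/l1c.png

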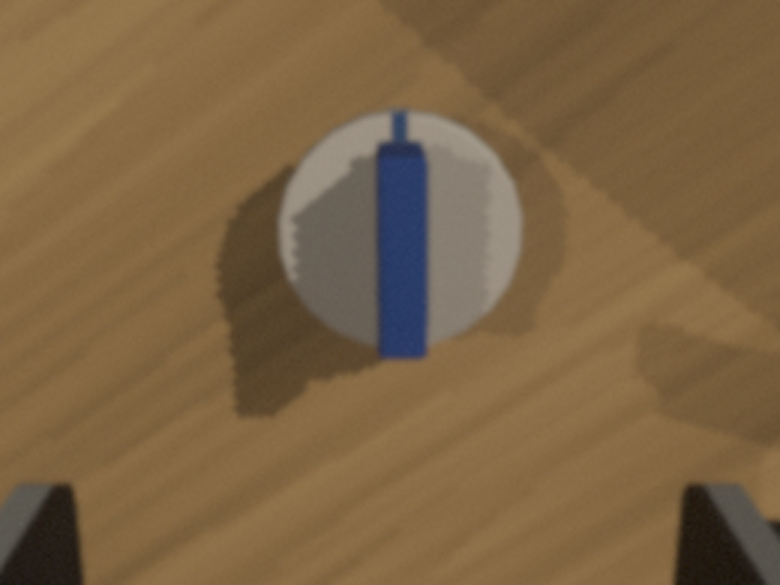

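The grinder crop shows blue marks at (393,107) and (391,419), black at (229,271) and (554,270), and red at (511,156) and (280,378). In the lid crop, the top face of the bar runs from (402,157) to (402.5,357), parallel to the tool x axis.

Run:
```python
from h import *
import json
i1,i2=json.load(open("i.json"))
f=lambda i,x,y,z: ray(i,(x+.5)/3-.5+126,(y+.5)/3-.5+96,z)
an=lambda a,b: np.arctan2(*(a-b)[1::-1])
for n,(p,q) in dict(blue=((393,107),(391,419)),black=((554,270),(229,271)),red=((511,156),(280,378))).items():
    a,b=f(i1,*p,.1105),f(i1,*q,.1105); print(n,(a+b)/2,np.hypot(*(a-b)[:2]),an(a,b))
a,b=f(i2,402,157,.059),f(i2,402.5,357,.059); print("bar",(a+b)/2,np.hypot(*(a-b)[:2]),an(a,b))
c=f(i2,400,228,.029);print("cap c",c, f(i2,279,228,.029),f(i2,521,228,.029))
```

```text
blue [ 0.55847199 -0.14913672  0.1105    ] 0.09153944505175125 -3.1075531810538997
black [ 0.55847592 -0.14927054  0.1105    ] 0.0917354186661519 1.610096797553608
red [ 0.55856401 -0.14924833  0.1105    ] 0.0919904020316106 2.3949545096678757
bar [0.51011405 0.19412721 0.059     ] 0.056655430028504865 2.537039992683696
cap c [0.5088593  0.19499591 0.029     ] [0.48791647 0.16529503 0.029     ] [0.52980351 0.22469873 0.029     ]
```

Run:
```python
from h import *
L=[.5097,.1945]; ly=2.537
r.move_pose([*L,.12],down(ly)); print(r.line_to([*L,.0475],f_stop=10))
r.grip(0.0,60); o=r.get_obs(); print(o["clock"],o["finger_gap"],o["grip_force"],o["tool_pos"])
r.line_to([*L,.22]); r.sleep(.2)
o=r.get_obs(); print(o["clock"],o["finger_gap"],o["tool_pos"],o["contact_force"])
i=r.camera_info("wrist"); im=r.camera("wrist"); save(crop(im,126,186,260,195,3),"held")
p=lambda x,z: (proj(i,np.array(o["tool_pos"])+np.array(o["orientation"])@[x,0,z])-[126,186])*3+1
print(p(.029,-.0115),p(-.029,-.0115))
```

```text
False
5.0917 0.15082171813913464 59.01090681552887 [0.50982966 0.19454569 0.04774877]
6.5917 0.14795307428083326 [0.50954719 0.19446122 0.21937795] [ 0.08355638  0.21092265 -2.08937016]
[376.19425191 102.99604271] [376.5681015  487.68774256]
```

View pics/held.png

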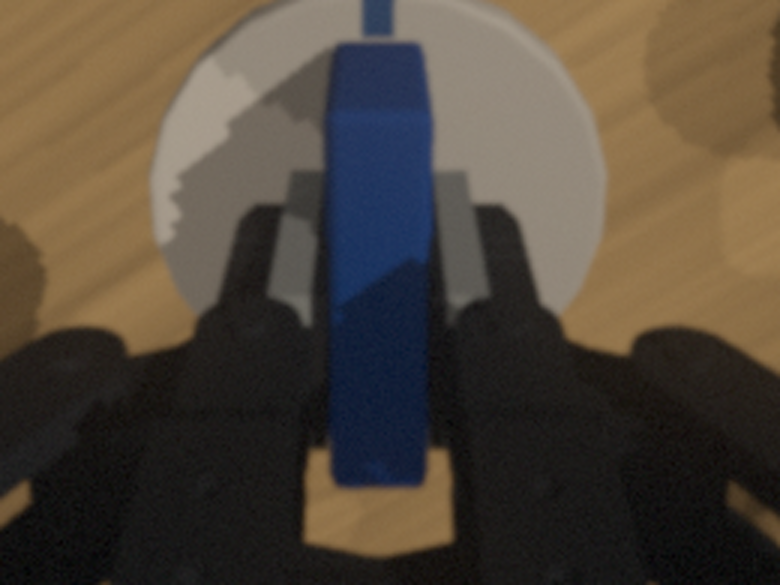

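The held bar is straight and centred, spanning (379,112) to (378,486), within about 0.5 mm of prediction. Next I insert it.

Run:
```python
from h import *
P=[.558,-.1497]; gy=-3.105
r.move_pose([*P,.22],down(gy)); r.line_to([*P,.165]); r.sleep(.2)
f0=np.array(r.get_obs()["contact_force"])
print(r.line_to([*P,.1392],rate=.03,f_stop=8)); o=r.get_obs()
print(o["clock"],o["tool_pos"],np.array(o["contact_force"])-f0,o["wrist_torque"],np.round(o["joint_positions"],2))
```

```text
True
9.475 [ 0.55788013 -0.14969965  0.13967206] [-0.20440369 -0.00827825  6.7090145 ] [0.08502091 0.12444793 0.05656914] [-0.31 -0.05  1.78 -0.    1.41 -1.91]
```

The lid is home: it made contact at TCP z = 0.1397, against 0.1395 expected. Now I twist clockwise in steps.

Run:
```python
from h import *
P=[.558,-.1497,.1397]; gy=-3.105
yaw=lambda o: np.arctan2(o["orientation"][1][0],o["orientation"][0][0])
r.grip(0.0,80)
for a in(.15,.3,.45,.6,.7,.785):
    r.move_pose(P,down(gy-a)); o=r.get_obs()
    print(a,round(o["clock"],2),round((gy-yaw(o))%(2*np.pi),3),np.round(o["tool_pos"],4),np.round(o["contact_force"],1),np.round(o["wrist_torque"],3))
r.sleep(.3); i=r.camera_info("wrist"); im=r.camera("wrist"); save(cv2.resize(im,(800,600),interpolation=cv2.INTER_CUBIC),"tw"); t=r.camera("top")
save(crop(t,271,178,75,75,8),"twt")
```

```text
0.15 9.96 0.146 [ 0.5581 -0.1496  0.1398] [0.1 1.7 1.1] [0.406 0.071 0.013]
0.3 10.22 0.293 [ 0.5581 -0.1496  0.1398] [0.6 2.9 1.3] [ 0.615 -0.03   0.008]
0.45 10.49 0.442 [ 0.5581 -0.1496  0.1398] [0.6 2.7 1.2] [ 0.716 -0.126  0.054]
0.6 10.76 0.592 [ 0.5581 -0.1496  0.1398] [1.1 2.9 1.4] [ 0.743 -0.196  0.025]
0.7 11.01 0.693 [ 0.5581 -0.1497  0.1397] [-0.2  3.7  2.4] [ 0.716 -0.245  0.112]
0.785 11.26 0.779 [ 0.5581 -0.1497  0.1398] [1.3 3.3 2.2] [ 0.721 -0.254  0.129]
```

View pics/tw.png

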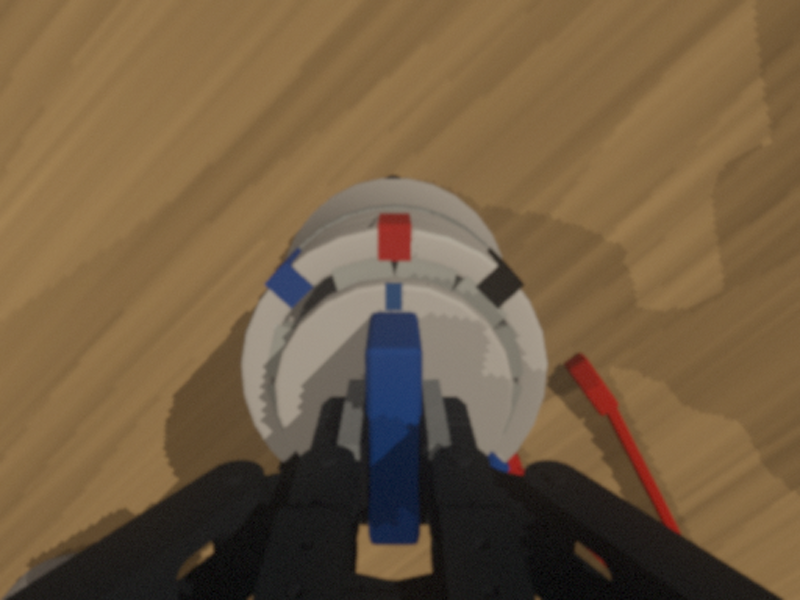

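The red mark (394,237), the lid's stripe (394,296) and the bar (394,330–540) are in line. The torque of 0.13 N m fits the spring, so I'm handing in while holding.

```bash
python3 -c "
from rig import r
r.sleep(.3); o=r.get_obs(); print(o['clock'],o['grip_force'],o['wrist_torque']); print(r.sign_off())"
```

```text
11.9583 80.7226288318634 [ 0.75104096 -0.39566515  0.05533142]
the job is handed in; nothing more can be done
None
```

I handed the job in at about 12 s: the lid is home in the collar, twisted 0.78 rad clockwise so its bar lines up with the red marks, and still gripped there; no verdict came back.

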